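# Cover the bolts and hold the box lid open

### The job

First slide the flat cover on the grey box all the way forward to its stop, so that the compartment with the bolts is fully shut, while the big hinged lid is still down. Then lift that lid by its bar handle until it stands 60 degrees open (0 is shut, 90 is upright) and hold it there still with the gripper: it falls shut by itself, so finish while still holding it, with the cover still fully forward. Leave the things standing round the box where they are.

Things in the scene. Friction and masses are not known exactly. Their poses are not given: they have to be found in the camera images.
- box: Grey metal box fixed to the bench, 180 (x) x 300 (y) x 70 mm high. Origin: centre of its underside. x points from its front (toward the robot, lid handle side) to its back (hinge side), y left, z up. Main bay under the hinged lid at y -54..150 mm; right of it (y -150..-48 mm) a narrow bay of two compartments one behind the other, bolts in the front one; the flat cover slides along x on top of it.
- lid_hinge (a joint): Angle of the hinged lid, rad: 0 shut (as it starts), growing as its front edge rises, stop at 1.40; 60 degrees is 1.047. Hinge axis parallel to the box's y, at x 90, z 73 mm in the box frame. Gravity and a weak spring shut the lid from every angle; holding it up at the bar takes 1 to 4 N.
- lid: The hinged lid, about 0.35 kg: grey panel 178 x 194 x 6 mm with a steel bow handle, lying on the main bay (top face 76 mm up) when shut. Origin: on the hinge axis at the middle of the lid's width (box frame x 90, y 51, z 73 mm); axes as the box's when shut, turning with the lid. Its front edge is at its x = -183 mm.
- lid_bar (a point): Middle of the round bar of the lid's bow handle: 10 mm thick, 98 mm long, parallel to the box's y, in the lid's plane 225 mm from the hinge axis, with 37 mm free between it and the lid's front edge and 68 mm free below it when shut (then at box frame x -135, y 51, z 73 mm). It can turn between fingers that pinch it.
- cover (a joint): Travel of the flat cover, m: 0 at the back stop (bolt compartment open), growing as it slides forward (box -x); 0.090 at the front stop: bolt compartment fully shut. Starts between 0 and 0.03. Friction about 1.2 N; stays where it is left.
- cover_knob (a point): Round black knob in the middle of the flat aluminium cover: 22 mm across, 27 mm high. The point is on its axis, 14 mm above the cover's top face, 13 mm below the knob's top. Box frame at cover travel q: x 45 mm - q, y -100, z 89 mm. Cover 88 x 90 x 4 mm, top face 75 mm above the bench; the guides and end stops beside it rise to 77 mm.
- jar: Bystander: brown screw-top jar, 64 mm across, 96 mm high, standing on the bench to the left of the box. Origin: centre of its underside.
- tape_measure: Bystander: yellow tape measure, 42 x 88 x 70 mm, on the bench at the front left of the box. Origin: centre of its underside.
- spool: Bystander: spool of solder, 54 mm across, 37 mm high, on the bench to the right of the box. Origin: centre of its underside.
- oak_block: Bystander: oak block 45 x 110 x 38 mm, on the bench at the front right of the box. Origin: centre of its underside.

How it is judged:
On the way:
1. the cover is fully forward over the bolts while the lid is still down (value of joint cover above 0.085 m and value of joint lid_hinge below 0.1 rad), for 0.2 s.
At the end, for the whole second after the job is handed in: The lid is held still by the gripper's fingers at 60 degrees open, within 7 degrees either way (0.925 to 1.169 rad), nothing else propping it; the cover is within 5 mm of its front stop; the four bystanders are within 30 mm of where they stood (value of joint lid_hinge between 0.925 and 1.169 rad and velocity of joint lid_hinge between -0.05 and 0.05 rad/s and contact force between the fingers and lid above 0.3 N and value of joint cover above 0.085 m and contact force between lid and jar below 0.05 N and contact force between lid and tape_measure below 0.05 N and contact force between lid and spool below 0.05 N and contact force between lid and oak_block below 0.05 N and distance of each of jar, tape_measure, spool, oak_block from where it was at the start of the episode below 0.03 m); the arm keeps its last pose, push and grip.
It fails at once if the jar is knocked over or pushed away by more than 30 mm (distance of jar from where it was at the start of the episode above 0.03 m or angle between jar's own z axis and vertical above 0.5 rad).
It fails at once if the tape measure is knocked over or pushed away by more than 30 mm (distance of tape_measure from where it was at the start of the episode above 0.03 m or angle between tape_measure's own z axis and vertical above 0.5 rad).
It fails at once if the spool is knocked over or pushed away by more than 30 mm (distance of spool from where it was at the start of the episode above 0.03 m or angle between spool's own z axis and vertical above 0.5 rad).
It fails at once if the oak block is knocked over or pushed away by more than 30 mm (distance of oak_block from where it was at the start of the episode above 0.03 m or angle between oak_block's own z axis and vertical above 0.5 rad).
It also fails if it takes over 51 s, if anything falls off the work surface, if the arm or the gripper's body presses on something with over 40 N, if the wrist force passes 120 N, or if a joint passes its speed limit or range.

### The arm

A 7-joint arm with a two-finger parallel gripper is mounted at the origin on a cart in front of the work surface, level with it; the furniture and walls round the work are solid. World frame = base frame: x ahead of the robot, y to its left, z up, the work surface at z = 0. Lengths are in m, angles in rad, forces in N, time in s.
With the tool pointing down it reaches from about 0.35 to 0.9 m from the base axis. Payload 8.1 kg.
Tool frame: the origin (TCP) lies at the very end of the fingers, on their centre line; the grasp point (between the pads) lies 19 mm behind it (env.grip_point_offset is the distance from the TCP to the grasp point, in m); z points along the fingers, y is the line along which they close (so a half turn about z gives the same grasp; the last joint's range is limited). The gripper opens to 92 mm and grips with 3 to 60 N. Pads are 19 mm wide; open, the fingers measure 130 mm over their backs; the gripper's body (75 mm by 190 mm) begins 47 mm behind the grasp point.
Start: joints at [-1.389, 0.434, 0.025, 1.573, -0.012, 1.134, -0.075], TCP at [0.176, 0.6, 0.227] pointing down, gripper open.
Joint ranges: [-2.62, 2.62], [-0.44, 2.09], [-1.27, 1.32], [0.08, 2.57], [-1.32, 4.46], [0.12, 2], [-2.74, 2.74]. Speed limits (rad/s): [2.22, 2.22, 3.01, 3.01, 3.14, 3.14, 3.14].

### API

Orientations are given as a rotation vector (axis times angle).
In Python, from station import env gives the robot as it stands. The module is installed in compiled form; this text tells all that it offers.
- The arm moves only by the shell command python3 -m crank 'ROWS'. ROWS is JSON, a list of rows, each a list of 5 numbers: the closure, from 0 (fully open) to 1 (shut), then the shift along the tool's x, y, z in mm, then the turn about the tool's z in degrees. In form: [[fingers, tx, ty, tz, turn], ...]. A call has 1 to 10 rows; each row is the pose to reach, as a shift and turn from the pose commanded when the call began, along the tool's axes at that moment; what a row does not reach only later rows make up. A row lasts 1/8 s, in which the tool goes at most 62.5 mm and 10.7 degrees, less where a joint would pass 70% of its speed; a pose out of reach is approached as far as the arm can. A call with a gripper value outside its range is refused whole. The fingers move at their own pace and stop on an object; the grip force is fixed at half the most. Time passes only in rows, so rows that repeat a pose let the fingers close. It gives the time, the measured TCP pose, the force, the opening and the grip force at its end, in the units of the state.
- env.observe(): the state, without advancing time (a new reading comes with each control period).
- env.capture(name): name is "scene" or "top" or "wrist"; returns a dict with "image" (384x512x3 uint8, red, green, blue), "fx", "fy", "cx", "cy" (pixels), "rvec" (rotation vector, rad) and "tvec" (3), from world to camera coordinates, as OpenCV has them; the wrist camera has in their place "T_tool_cam" (4x4, takes a point from camera to tool coordinates, whose origin is the TCP and whose axes are the flange's). Camera axes: x right, y down, z forward; pixel columns grow to the right and rows downward; lengths in m; the calibration is good to about 2 mm. A picture is of the moment at which its call begins: read the wrist's pose just before it. There is no depth.
- env.job_done(): hands the job in; it is judged then, once.
The state is a dict: "t": time; "qpos": joint angles; "qd": joint speeds; "effort": joint torques, N m; "position": TCP position; "tcp_rot": TCP orientation; "wrist_force": force on the tool from outside, world axes, zero at the start; "torque": the same for the moment, N m; "gripper_width": finger opening in m; "grip_force": force on a finger pad.
Only numpy, scipy, OpenCV 4.12 (cv2) and the standard library are available. Lean on these libraries where they do the work, as an engineer would, in place of code of your own. Each camera call takes 0.05 s, during which the arm holds its last target. There are 200 camera calls.

## Working session

There is one attempt and no reset: what is moved stays moved. The work goes in short steps, Python scripts to look and compute and a shell command to move; the robot and the scene stay as the last step left them, time stands still between calls to the robot, and variables do not carry over. Pictures are saved under pics/ and viewed, at most 10 in all, crops included, and the job is handed in when it is done.

```bash
mkdir -p pics
cat > h.py <<'E'
import numpy as np, cv2, pickle
from station import env
from scipy.spatial.transform import Rotation as R
def snap(n,f):
    c=env.capture(n); cv2.imwrite(f'pics/{f}.png',c['image'][:,:,::-1]); pickle.dump(c,open(f'pics/{f}.pkl','wb')); return c
def cast(f,u,v,z):
    c=pickle.load(open(f'pics/{f}.pkl','rb')); M=R.from_rotvec(np.ravel(c['rvec'])).as_matrix(); t=np.ravel(c['tvec'])
    o=-M.T@t; d=M.T@np.array([(u-c['cx'])/c['fx'],(v-c['cy'])/c['fy'],1]); return o+d*(z-o[2])/d[2]
E
python3 - <<'E'
from h import *
s=env.observe(); print(s['t'],s['position'],R.from_rotvec(s['tcp_rot']).as_matrix().round(3),s['gripper_width'],s['wrist_force'])
snap('top','top0'); snap('scene','scene0')
E
```

```text
0.0 [0.17551325 0.59928873 0.22591663] [[-0.96   0.281 -0.   ]
 [ 0.281  0.96  -0.002]
 [-0.    -0.002 -1.   ]] 0.0921117503675982 [-0.77395915  0.11196161 -0.34714712]
```

View pics/top0.png

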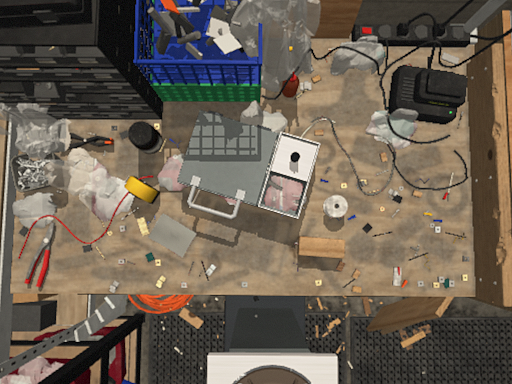

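View pics/scene0.png

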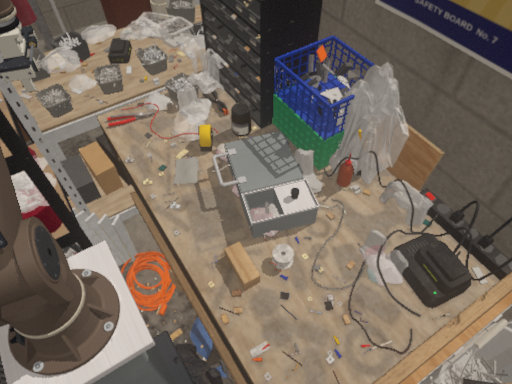

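The top view shows the box, turned slightly, with the bar at about (213,212) and the knob at (295,157). The jar is at (145,135), the tape at (142,188), the spool at (335,205) and the oak block at (320,247). I'll enlarge the box.

Run:
```python
from h import *
i=cv2.imread('pics/top0.png')[95:265,125:350]; cv2.imwrite('pics/c0.png',cv2.resize(i,None,fx=3.5,fy=3.5,interpolation=cv2.INTER_CUBIC))
```

```text
(no output)
```

View pics/c0.png

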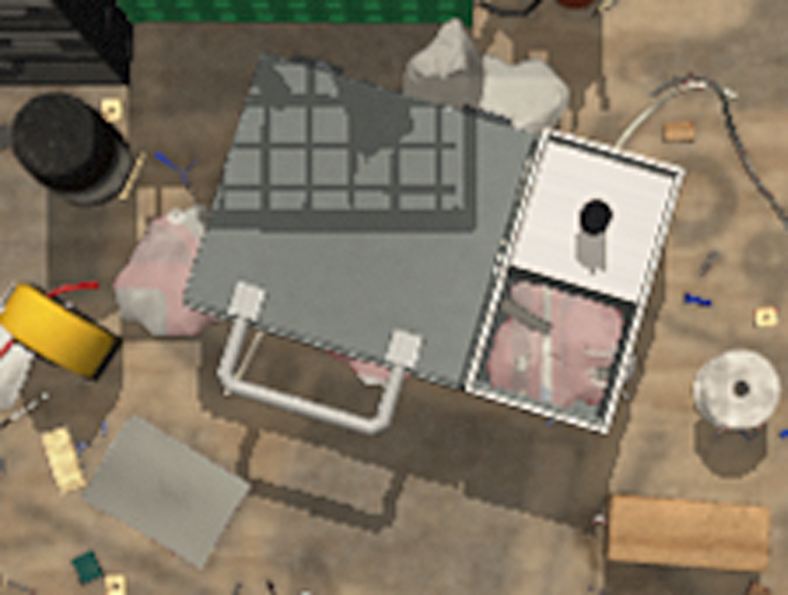

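The crop shows the bar running from (227,380) to (378,427), the knob at (596,216), the box rim corners at (682,172) and (606,430), and the lid corners at (187,300) and (263,58).

```bash
cat >> h.py <<'E'
def box(p,b): 
    c,s=np.cos(p[2]),np.sin(p[2]); return np.array([p[0]+c*b[0]-s*b[1],p[1]+s*b[0]+c*b[1],b[2]])
E
python3 - <<'E'
from h import *
from scipy.optimize import least_squares
c=lambda u,v,z: cast('top0',u/3.5+125,v/3.5+95,z)
obs=[((303,405),(-.135,.051,.073)),((682,172),(.09,-.15,.077)),((606,430),(-.09,-.15,.077)),((187,300),(-.093,.148,.076)),((263,58),(.085,.148,.076))]
W=[c(*p,b[2]) for p,b in obs]
f=lambda p:np.concatenate([(box(p,b)-w)[:2] for w,(_,b) in zip(W,obs)])
r=least_squares(f,[.6,0,0]); print(r.x,np.degrees(r.x[2])); print((f(r.x).reshape(-1,2)*1000).round(1))
np.save('p.npy',r.x); k=c(596,216,.102); p=r.x
print('knob',k,'q', .045-(np.array([np.cos(p[2]),np.sin(p[2])])@(k[:2]-p[:2])), 'y',np.array([-np.sin(p[2]),np.cos(p[2])])@(k[:2]-p[:2]))
print('bar',box(p,(-.135,.051,.073)),W[0])
for n,u,v,z in [('jar',65,140,.096),('tape',65,330,.07),('spool',737,388,.037),('oak',690,530,.038)]: print(n,c(u,v,z))
s=env.observe();print(s['position'])
E
```

```text
[ 0.61342102  0.05883638 -0.28793531] -16.497477963138223
[[-0.3  1. ]
 [-1.  -2.2]
 [ 0.8 -2.5]
 [-2.   3.4]
 [ 2.4  0.3]]
knob [ 0.62303343 -0.04787821  0.102     ] q 0.005479235562237221 y -0.09959172667545907
bar [0.4984613 0.1460732 0.073    ] [0.49874023 0.1450556  0.073     ]
jar [0.67197096 0.30346864 0.096     ]
tape [0.54795106 0.30644415 0.07      ]
spool [ 0.51462369 -0.15203817  0.037     ]
oak [ 0.41659402 -0.1186272   0.038     ]
[0.17551793 0.59936496 0.22600583]
```

The box fit is good to about 3 mm: yaw is -16.5°, so the tool axes already line up with the box axes, and the cover travel is about 5 mm. I'll go above the knob.

```bash
python3 -m crank '[[0,-306,-248,0,0],[0,-306,-248,0,0],[0,-306,-248,0,0],[0,-306,-248,0,0],[0,-306,-248,0,0],[0,-306,-248,0,0],[0,-306,-248,0,0],[0,-306,-248,0,0]]' && python3 -m crank '[[0,-305,-248,30,0],[0,-305,-248,30,0],[0,-305,-248,30,0],[0,-305,-248,30,0],[0,-305,-248,30,0],[0,-305,-248,30,0],[0,-305,-248,30,0],[0,-305,-248,30,0],[0,-305,-248,30,0],[0,-305,-248,30,0]]'
cat >> h.py <<'E'
def delta(w,wx=None):
    s=env.observe(); M=R.from_rotvec(s['tcp_rot']).as_matrix(); return (M.T@(np.array(w)-s['position'])*1000).round(1)
def yaw():
    M=R.from_rotvec(env.observe()['tcp_rot']).as_matrix(); return np.degrees(np.arctan2(M[1,1],M[0,1])), M[:,2]
E
python3 - <<'E'
from h import *
s=env.observe(); M=R.from_rotvec(s['tcp_rot']).as_matrix()
c=snap('wrist','w1'); T=np.array(c['T_tool_cam'])
p=np.load('p.npy')
def proj(w):
    x=np.linalg.inv(T)@np.r_[M.T@(np.array(w)-s['position']),1]; return c['fx']*x[0]/x[2]+c['cx'],c['fy']*x[1]/x[2]+c['cy']
print('knobtop',proj((.623,-.048,.102)),'bar',proj(box(p,(-.135,.051,.073)))); print(yaw(),delta((.623,-.048,.084)))
E
```

```text
t: 1.1
position: [0.4003, 0.2743, 0.2266]
tcp_rot: [-0.451, -3.109, 0.001]
wrist_force: [-0.3, 1.0, 0.8]
gripper_width: 0.0915
grip_force: 0.0
t: 2.35
position: [0.6222, -0.0455, 0.1969]
tcp_rot: [-0.441, -3.11, -0.002]
wrist_force: [0.8, -0.2, -0.2]
gripper_width: 0.0921
grip_force: 0.0
knobtop (np.float64(249.36527384898602), np.float64(197.17682248619047)) bar (np.float64(435.02170689965595), np.float64(-17.35212203387323))
(np.float64(73.81919098155198), array([ 1.17003222e-04,  8.80147686e-04, -9.99999606e-01])) [ -1.3  -1.9 113. ]
```

View pics/w1.png

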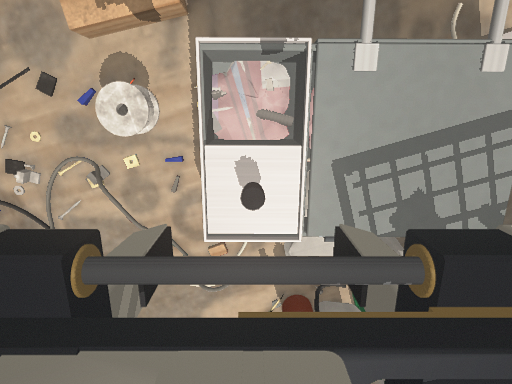

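The knob top is at about (253,195) against a predicted (249,197), so the estimate is good to about 2 mm. Next I descend, grip and slide it about 90 mm along tool +x.

```bash
python3 -m crank '[[0,-1,-1,60,0],[0,-1,-1,112,0],[0,-1,-1,112,0],[1,-1,-1,112,0],[1,-1,-1,112,0],[1,-1,-1,112,0],[1,-1,-1,112,0],[1,-1,-1,112,0],[1,-1,-1,112,0],[1,-1,-1,112,0]]' && python3 -m crank '[[1,15,0,0,0],[1,30,0,0,0],[1,45,0,0,0],[1,60,0,0,0],[1,70,0,0,0],[1,78,0,0,0],[1,82,0,0,0],[1,85,0,0,0],[1,87,0,0,0],[1,87,0,0,0]]'
python3 - <<'E'
from h import *
p=np.load('p.npy'); print(delta(box(p,(.045-.09,-.1,.084))))
snap('top','top1')
i=cv2.imread('pics/top1.png')[95:265,125:350]; cv2.imwrite('pics/c1.png',cv2.resize(i,None,fx=3.5,fy=3.5,interpolation=cv2.INTER_CUBIC))
E
```

```text
t: 3.65
position: [0.6233, -0.0488, 0.0847]
tcp_rot: [-0.446, -3.11, -0.001]
wrist_force: [3.4, 11.5, -0.4]
gripper_width: 0.0265
grip_force: 7.1
t: 4.9
position: [0.5416, -0.0219, 0.0848]
tcp_rot: [0.442, 3.108, 0.004]
wrist_force: [6.4, 6.6, -7.2]
gripper_width: 0.0204
grip_force: 30.0
[-1.  -2.2  0.8]
```

```bash
python3 -m crank '[[1,2,0,0,0],[1,4,0,0,0],[1,5,0,0,0],[1,5,0,0,0]]'; python3 -c "
from h import *
print(delta(box(np.load('p.npy'),(-.045,-.1,.084))))"
```

```text
t: 5.45
position: [0.5413, -0.0218, 0.085]
tcp_rot: [0.442, 3.099, 0.003]
wrist_force: [23.0, 4.2, -25.7]
gripper_width: 0.0203
grip_force: 30.0
[-1.2 -2.2  1. ]
```

The reaction rose to 23 N with no movement, so the cover is at its front stop. Release and lift.

```bash
python3 -m crank '[[0.5,-4,0,0,0],[0.4,-4,0,0,0],[0.4,-4,0,0,0],[0.4,-4,0,-50,0],[0.4,-4,0,-100,0],[0.4,-4,0,-100,0]]'
python3 - <<'E'
from h import *
p=np.load('p.npy'); print(delta(box(p,(-.135,.051,.185))),yaw()[0],env.observe()['qpos'])
snap('top','top2'); i=cv2.imread('pics/top2.png')[95:265,125:350]; cv2.imwrite('pics/c2.png',cv2.resize(i,None,fx=3.5,fy=3.5,interpolation=cv2.INTER_CUBIC))
E
```

```text
t: 6.2
position: [0.5408, -0.0248, 0.1885]
tcp_rot: [0.446, 3.103, 0.003]
wrist_force: [0.7, -0.1, -0.6]
gripper_width: 0.0554
grip_force: 0.0
[ 88.8 152.    3.4] 73.64847884697203 [-0.32053237  0.33781053  0.35092132  1.85576488 -0.14006121  0.96518489
  1.37675205]
```

```bash
python3 -m crank '[[0.7,20,30,-10,-10],[0.7,40,60,-10,-20],[0.7,60,100,-10,-30],[0.7,80,140,-10,-40],[0.7,89,152,-10,-50],[0.7,89,152,-10,-60],[0.7,89,152,-10,-70],[0.7,89,152,-10,-80],[0.7,89,152,-10,-90],[0.7,89,152,-10,-90]]'
python3 - <<'E'
from h import *
s=env.observe(); M=R.from_rotvec(s['tcp_rot']).as_matrix()
c=snap('wrist','w2'); T=np.array(c['T_tool_cam']); p=np.load('p.npy')
def proj(w):
    x=np.linalg.inv(T)@np.r_[M.T@(np.array(w)-s['position']),1]; return c['fx']*x[0]/x[2]+c['cx'],c['fy']*x[1]/x[2]+c['cy']
for b in [(-.135,.1,.073),(-.135,.051,.073),(-.135,.002,.073),(-.093,.051,.076)]: print(b,np.round(proj(box(p,b))))
print(yaw(),delta(box(p,(-.135,.051,.055))),s['qpos'].round(2) if hasattr(s['qpos'],'round') else s['qpos'])
E
```

```text
t: 7.5
position: [0.4952, 0.146, 0.1935]
tcp_rot: [1.881, -2.514, -0.001]
wrist_force: [-0.5, -1.0, 0.2]
gripper_width: 0.0276
grip_force: 0.0
(-0.135, 0.1, 0.073) [250. 237.]
(-0.135, 0.051, 0.073) [250. 189.]
(-0.135, 0.002, 0.073) [250. 137.]
(-0.093, 0.051, 0.076) [205. 190.]
(np.float64(163.43978521467417), array([-1.98965915e-03, -4.61361306e-04, -9.99997914e-01])) [ -1.   -3.2 138.7] [-0.37  0.3  -0.03  1.88  0.01  0.97  2.45]
```

View pics/w2.png

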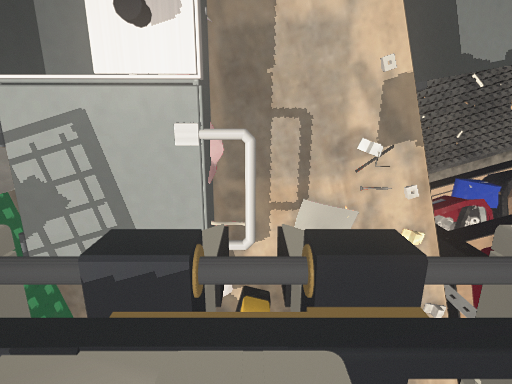

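View pics/c2.png

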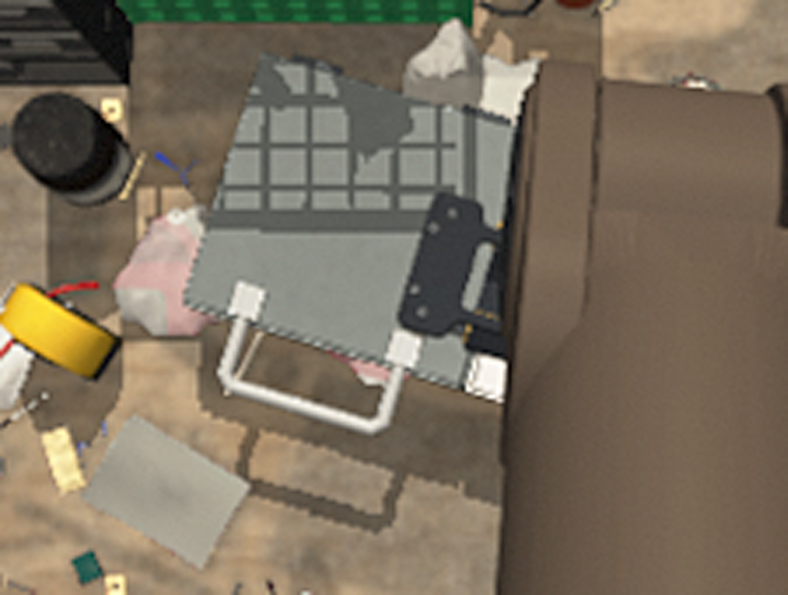

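The wrist view shows the bar at column 250, exactly as predicted, and the top crop shows the cover fully forward. Descend and pinch the bar.

```bash
python3 -m crank '[[0.7,-1,-3,50,0],[0.7,-1,-3,100,0],[0.7,-1,-3,137,0],[0.7,-1,-3,137,0],[1,-1,-3,137,0],[1,-1,-3,137,0],[1,-1,-3,137,0],[1,-1,-3,137,0],[1,-1,-3,137,0]]'
python3 - <<'E'
from h import *
p=np.load('p.npy'); s=env.observe(); M=R.from_rotvec(s['tcp_rot']).as_matrix()
print(delta(box(p,(-.135,.051,.055))),s['qpos'])
b=box(p,(-.135,.051,.073))
for a in range(5,66,5):
    t=np.radians(a); w=box(p,(.09-.225*np.cos(t),.051,.073+.225*np.sin(t))); print(a,(M.T@(w-b)*1000).round(0))
E
```

```text
t: 8.68
position: [0.4981, 0.1476, 0.0587]
tcp_rot: [1.884, -2.514, -0.002]
wrist_force: [-5.7, 3.0, 0.4]
gripper_width: 0.0089
grip_force: 30.0
[ 1.4 -0.8  3.7] [-0.36585612  0.47705621 -0.03217515  2.00558393  0.02185289  0.65981945
  2.44533804]
5 [ -0.  -1. -20.]
10 [ -0.  -3. -39.]
15 [ -0.  -8. -58.]
20 [ -0. -13. -77.]
25 [  0. -21. -95.]
30 [   0.  -30. -113.]
35 [   0.  -41. -129.]
40 [   0.  -52. -145.]
45 [   0.  -66. -159.]
50 [   0.  -80. -172.]
55 [   0.  -96. -184.]
60 [   0. -112. -195.]
65 [   0. -130. -204.]
```

Bar gripped, with the width reading 9 mm for a 10 mm bar. Raise it along the arc.

```bash
python3 -m crank '[[1,0,0,-10,0],[1,0,-1,-20,0],[1,0,-2,-30,0],[1,0,-3,-39,0],[1,0,-5,-49,0],[1,0,-8,-58,0],[1,0,-13,-77,0],[1,0,-21,-95,0],[1,0,-30,-113,0],[1,0,-30,-113,0]]'
python3 - <<'E'
from h import *
p=np.load('p.npy'); s=env.observe(); print(s['qpos'],delta(box(p,(.09-.225*np.cos(np.pi/6),.051,.0585+.1125))))
snap('scene','s3')
i=cv2.imread('pics/s3.png')[100:270,170:360]; cv2.imwrite('pics/c3.png',cv2.resize(i,None,fx=3.4,fy=3.4,interpolation=cv2.INTER_CUBIC))
E
```

```text
t: 9.93
position: [0.5254, 0.1396, 0.1729]
tcp_rot: [1.884, -2.512, -0.006]
wrist_force: [-13.8, 4.5, 4.8]
gripper_width: 0.0091
grip_force: 30.0
[-0.33758618  0.35957268 -0.0242316   1.83746358  0.00694917  0.94729431
  2.49317149] [ 1.5 -2.5  1.9]
```

View pics/c3.png

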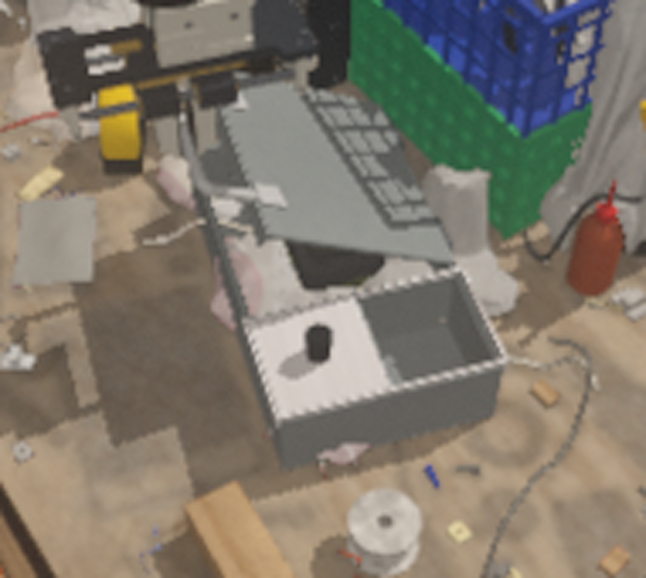

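The scene view shows the cover fully forward and the lid at about 30° with the bar pinched. I continue to 60°.

```bash
python3 -m crank '[[1,0,-4,-9,0],[1,0,-10,-17,0],[1,0,-20,-32,0],[1,0,-34,-47,0],[1,0,-48,-60,0],[1,0,-64,-72,0],[1,0,-73,-78,0],[1,0,-80,-83,0],[1,0,-80,-83,0],[1,0,-80,-83,0]]'
python3 - <<'E'
from h import *
p=np.load('p.npy'); s=env.observe(); M=R.from_rotvec(s['tcp_rot']).as_matrix()
g=s['position']+np.array([0,0,.0143]); d=(g-np.r_[p[:2],.073])
bx=np.cos(p[2])*d[0]+np.sin(p[2])*d[1]; print('bar box x',bx,'z',d[2],'angle',np.degrees(np.arctan2(d[2],.09-bx)),'r',np.hypot(d[2],.09-bx)); print(s['qpos'],s['qd'])
snap('scene','s4')
i=cv2.imread('pics/s4.png')[70:270,140:360]; cv2.imwrite('pics/c4.png',cv2.resize(i,None,fx=2.9,fy=2.9,interpolation=cv2.INTER_CUBIC))
E
```

```text
t: 11.22
position: [0.6037, 0.1166, 0.2572]
tcp_rot: [-1.883, 2.513, 0.002]
wrist_force: [-12.0, 0.7, 13.7]
gripper_width: 0.009
grip_force: 30.0
bar box x -0.025719010244607664 z 0.19850636542017247 angle 59.76001210216972 r 0.2297730759778409
[-0.2806069   0.39581635  0.0057281   1.55592321 -0.00419209  1.18861606
  2.58318924] [-1.59059130e-03 -9.09441813e-05  6.96922008e-04  2.61339376e-03
 -4.56911438e-04 -1.70187465e-03 -1.09079859e-04]
```

View pics/c4.png

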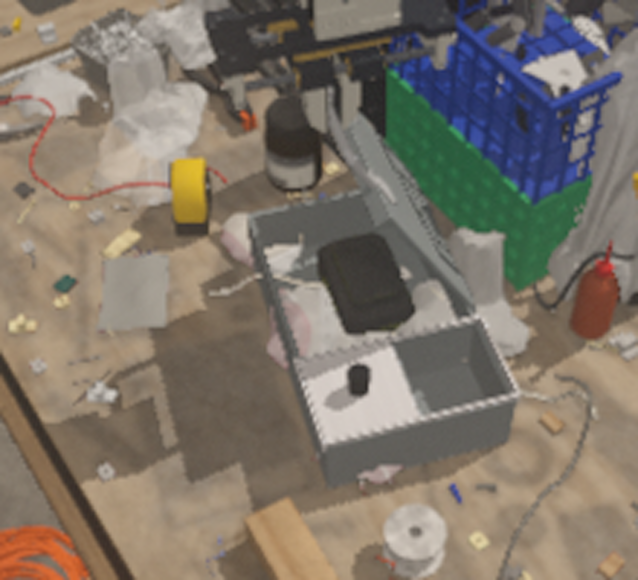

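The view shows the lid about 60° open (59.8° computed), still held, with the cover forward and the bystanders in place. I'll settle briefly and hand in.

```bash
python3 -m crank '[[1,0,0,0,0],[1,0,0,0,0],[1,0,0,0,0],[1,0,0,0,0]]' && python3 -c "
from station import env
print(env.job_done())"
```

```text
t: 11.78
position: [0.6036, 0.1166, 0.2571]
tcp_rot: [-1.883, 2.513, 0.002]
wrist_force: [-10.2, 1.6, 14.3]
gripper_width: 0.0086
grip_force: 30.0
the job is handed in; nothing more can be done
None
```

I slid the cover forward to its stop with the lid still down, then lifted the lid to about 60° (59.8° computed from the arm pose), and handed the job in at 11.8 s still holding it; no verdict came back.

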